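# Load the drum dryer and start it

### The job

Dry the washed grating drums: lift the drying box's lid open until it rests on its stop, then slide every steel drum on the worktop down over a spindle of its own, upright and fully home on the box's floor. When all are in, shut the lid, press the start plunger all the way down to its stop and let it come up again, and leave everything else on the worktop where it is.

Things in the scene. Friction and masses are not known exactly. Their poses are not given: they have to be found in the camera images.
- dryer: Fixed grey drying box, 140 deep (x) x 410 wide (y) x 90 mm high, walls and floor 6 mm thick, open top under a clear lid. Origin: centre of its underside; -x is its front, facing the robot; z up. Inside, in a row along y 90 mm apart, stand four upright spindles. A block 74 x 70 x 55 mm high on its right-hand (-y) end carries the start plunger.
- lid (a joint): Clear plastic lid, 140 x 410 x 8 mm, 0.3 kg, hinged along the box's far (+x) top edge. Value: opening angle in rad, 0 = shut flat on the rim, 1.75 = fully open, resting on its stop and leaning slightly back. Turns freely: let go before upright it falls shut, beyond about 1.5 rad it falls open onto the stop and stays.
- lid_handle (a point): Middle of the lid's handle, a round steel bar 11 mm thick and 100 mm long, parallel to the hinge, 35 mm above the lid's outer face, 30 mm in from its front edge. Moves with the lid: at angle 0 it is 110 mm in front (box -x) of the hinge line and 43 mm above it.
- lid_hinge (a point): Middle of the lid's hinge line, which runs along the box's y at its far top edge, 90 mm above the worktop.
- plunger (a joint): Spring start plunger. Value: how far it is pressed in m, 0 = up, 0.012 = fully down on its stop. 2.4 N starts it moving, 7.2 N holds it fully down; it springs back up when released.
- plunger_top (a point): Centre of the top of the plunger's flat round black head (38 mm in diameter, 9 mm thick, on a 20 mm stem), 85 mm above the worktop when up. The plunger travels straight down.
- seat1 (a point): Foot of spindle 1 (1 is leftmost, at the box's +y end, 4 rightmost): the point on its axis at the box's inner floor, 6 mm above the worktop, where a drum fully home has its origin. The spindle is fixed, round, aluminium, 40 mm in diameter, 62 mm high above this point; its last 12 mm tapers to a 22 mm flat nose.
- seat2 (a point): Foot of spindle 2 (1 is leftmost, at the box's +y end, 4 rightmost): the point on its axis at the box's inner floor, 6 mm above the worktop, where a drum fully home has its origin. The spindle is fixed, round, aluminium, 40 mm in diameter, 62 mm high above this point; its last 12 mm tapers to a 22 mm flat nose.
- seat3 (a point): Foot of spindle 3 (1 is leftmost, at the box's +y end, 4 rightmost): the point on its axis at the box's inner floor, 6 mm above the worktop, where a drum fully home has its origin. The spindle is fixed, round, aluminium, 40 mm in diameter, 62 mm high above this point; its last 12 mm tapers to a 22 mm flat nose.
- seat4 (a point): Foot of spindle 4 (1 is leftmost, at the box's +y end, 4 rightmost): the point on its axis at the box's inner floor, 6 mm above the worktop, where a drum fully home has its origin. The spindle is fixed, round, aluminium, 40 mm in diameter, 62 mm high above this point; its last 12 mm tapers to a 22 mm flat nose.
- drum1: Loose steel grating drum: a round sleeve open at both ends, 54 mm outside, 43 mm bore, 75 mm high, with a flat foot flange 80 mm across and 10 mm thick; about 0.2 kg, rows of tiny dark teeth; starts upright. All drums are alike; any fits any spindle, with 1.5 mm of play all round. Origin: centre of its lower end; z along its axis, up. May be absent.
- drum2: Loose steel grating drum: a round sleeve open at both ends, 54 mm outside, 43 mm bore, 75 mm high, with a flat foot flange 80 mm across and 10 mm thick; about 0.2 kg, rows of tiny dark teeth; starts upright. All drums are alike; any fits any spindle, with 1.5 mm of play all round. Origin: centre of its lower end; z along its axis, up. May be absent.
- drum3: Loose steel grating drum: a round sleeve open at both ends, 54 mm outside, 43 mm bore, 75 mm high, with a flat foot flange 80 mm across and 10 mm thick; about 0.2 kg, rows of tiny dark teeth; starts upright. All drums are alike; any fits any spindle, with 1.5 mm of play all round. Origin: centre of its lower end; z along its axis, up. May be absent.
- drum4: Loose steel grating drum: a round sleeve open at both ends, 54 mm outside, 43 mm bore, 75 mm high, with a flat foot flange 80 mm across and 10 mm thick; about 0.2 kg, rows of tiny dark teeth; starts upright. All drums are alike; any fits any spindle, with 1.5 mm of play all round. Origin: centre of its lower end; z along its axis, up. May be absent.
- potato1: Potato, 78 mm across, 54 mm high. Not part of the job: leave it where it is. Origin: centre of its underside.
- potato2: Potato, 78 mm across, 54 mm high. Not part of the job: leave it where it is. Origin: centre of its underside.
- onion1: Onion, 68 mm across, 67 mm high with its stalk. Not part of the job: leave it where it is. Origin: centre of its underside.
- onion2: Onion, 68 mm across, 67 mm high with its stalk. Not part of the job: leave it where it is. Origin: centre of its underside.
- pepper_mill: Dark wooden pepper mill, 56 mm across, 140 mm high. Not part of the job: leave it where it is. Origin: centre of its underside.
- mug: Blue mug, 76 mm across, 85 mm high, handle on its +y side. Not part of the job: leave it where it is. Origin: centre of its underside.
- courgette: Courgette lying on the white chopping board, about 205 mm long, 52 mm thick. Not part of the job: leave it where it is. Origin: centre of its underside.
- carrot: Carrot lying on the white chopping board, about 190 mm long, 36 mm thick. Not part of the job: leave it where it is. Origin: centre of its underside.
Things that resemble listed ones, but are neither listed nor needed, are in the scene too. What is shaped like the drum1 but green or yellow is not meant.

How it is judged:
By the outcome, as a careful person would: the job done as asked, in the order asked, and still so for the second after the job is handed in, with the robot touching nothing.
Of drum1, drum2, drum3, drum4 only 2 to 4 are there at a start; the rules pass over those that are not, and their reading is None.
At some moment in a run one of drum1, drum2, drum3, drum4 may be knocked a few centimetres aside while the robot is not near it.
It also fails if it takes over 210 s, if anything falls off the work surface, if the arm or the gripper's body presses on something with over 40 N, if the wrist force passes 120 N, or if a joint passes its speed limit or range.

### The arm

A 6-joint arm with a two-finger parallel gripper is mounted at the origin on the work surface. World frame = base frame: x ahead of the robot, y to its left, z up, the work surface at z = 0. Lengths are in m, angles in rad, forces in N, time in s.
With the tool pointing down it reaches from about 0.35 to 0.85 m from the base axis. Payload 8.1 kg.
Tool frame: the origin (TCP) lies at the very end of the fingers, on their centre line; the grasp point (between the pads) lies 19 mm behind it; z points along the fingers, y is the line along which they close (so a half turn about z gives the same grasp; the last joint's range is limited). The gripper opens to 93 mm and grips with 3 to 60 N. Pads are 15 mm wide; open, the fingers measure 128 mm over their backs; the gripper's body (75 mm by 188 mm) begins 65 mm behind the grasp point.
Start: joints at [-1.283, 0.13, 1.488, -0, 1.523, -0.085], TCP at [0.219, -0.559, 0.219] pointing down, gripper open.
Joint ranges: [-2.96, 2.96], [-0.89, 2.26], [0.02, 2.5], [-1.34, 4.48], [0, 2.73], [-2.66, 2.66]. Speed limits (rad/s): [2.39, 2.39, 2.79, 3.14, 3.14, 3.14].

### API

Orientations are given as a rotation vector (axis times angle).
In Python, from workcell import observe, eyes, order gives the robot as it stands.
- The arm moves only by the shell command python3 -m inch 'ROWS' [FORCE]. ROWS is JSON, a list of rows, each an object with "dr": the turn, a rotation vector about the world's x, y, z in rad, a list of three; "linear": the shift along the world's x, y, z in cm, a list of three; "jaw": the finger opening in cm, from 0 to 9.3. A call has 1 to 20 rows; each row is the pose to reach, as a shift and turn from the pose commanded when the call began; what a row does not reach only later rows make up. A row lasts 1/12 s, in which the tool goes at most 41.7 mm and 7.16 degrees, less where a joint would pass 70% of its speed; a pose out of reach is approached as far as the arm can. A call with a gripper value outside its range is refused whole. The fingers move at their own pace and stop on an object; FORCE is the grip in N (left out, the last holds). Time passes only in rows, so rows that repeat a pose let the fingers close. It gives the time, the measured TCP pose, the force, the opening and the grip force at its end, in the units of the state.
- observe(): the state, without advancing time (a new reading comes with each control period).
- eyes.get_image(name): name is "side" or "top" or "wrist"; returns a dict with "img" (384x512x3 uint8, blue, green, red), "fx", "fy", "cx", "cy" (pixels), "R" (3x3) and "t" (3): a world point X has camera coordinates R X + t. Camera axes: x right, y down, z forward; pixel columns grow to the right and rows downward; lengths in m; the calibration is good to about 2 mm. The wrist camera is an equidistant fisheye: a pixel r from the principal point sees the ray r / f radians off the axis. A picture is of the moment at which its call begins. There is no depth.
- order.job_done(): hands the job in; it is judged then, once.
The state is a dict: "clock": time; "joints": joint angles; "qd": joint speeds; "joint_efforts": joint torques, N m; "position": TCP position; "ee_rot": TCP orientation; "contact_force": force on the tool from outside, world axes, zero at the start; "torque": the same for the moment, N m; "finger_gap": opening from 0.0 (shut) to 1.0 (fully open); "finger_force": force on a finger pad.
Only numpy, scipy, OpenCV 4.12 (cv2) and the standard library are available. Lean on these libraries where they do the work, as an engineer would, in place of code of your own. Each camera call takes 0.05 s, during which the arm holds its last target. There are 200 camera calls.

## Working session

There is one attempt and no reset: what is moved stays moved. The work goes in short steps, Python scripts to look and compute and a shell command to move; the robot and the scene stay as the last step left them, time stands still between calls to the robot, and variables do not carry over. Pictures are saved under pics/ and viewed, at most 16 in all, crops included, and the job is handed in when it is done.

```bash
ls; mkdir -p pics; cat > h.py <<'E'
import numpy as np, cv2
from workcell import observe, eyes, order
def grab(n,f=None):
    d=eyes.get_image(n); d['name']=n
    for k in('R','t'): d[k]=np.array(d[k])
    if f: cv2.imwrite('pics/'+f,d['img'])
    np.savez('last_%s.npz'%n,**{k:d[k] for k in('img','fx','fy','cx','cy','R','t','name')}); return d
def load(n):
    z=np.load('last_%s.npz'%n); return {k:z[k] if z[k].ndim else z[k].item() for k in z}
def ray(d,u,v):
    x,y=(u-d['cx'])/d['fx'],(v-d['cy'])/d['fy']
    if d['name']=='wrist':
        r=np.hypot(x,y); s=np.sin(r)/r if r>1e-9 else 1; c=np.array([x*s,y*s,np.cos(r)])
    else: c=np.array([x,y,1.])
    w=d['R'].T@c; return -d['R'].T@d['t'],w/np.linalg.norm(w)
def onz(d,u,v,z):
    o,w=ray(d,u,v); return o+w*(z-o[2])/w[2]
def cross(rays):
    A=sum(np.eye(3)-np.outer(w,w) for o,w in rays); b=sum((np.eye(3)-np.outer(w,w))@o for o,w in rays)
    p=np.linalg.solve(A,b); return p,[np.linalg.norm(np.cross(p-o,w)) for o,w in rays]
def proj(d,X):
    c=d['R']@np.array(X)+d['t']
    if d['name']=='wrist':
        r=np.hypot(c[0],c[1]); th=np.arctan2(r,c[2]); c=np.array([c[0]/r*th,c[1]/r*th,1.])
    return d['fx']*c[0]/c[2]+d['cx'],d['fy']*c[1]/c[2]+d['cy']
E
python3 - <<'E'
from h import *
a=grab('side');b=grab('top');c=grab('wrist')
cv2.imwrite('pics/s0.png',cv2.resize(a['img'],(800,600)));cv2.imwrite('pics/t0.png',cv2.resize(b['img'],(800,600)))
for d in(a,b,c): print(d['name'],d['fx'],d['cx'],d['cy'],-d['R'].T@d['t'],d['R'].round(2).tolist())
print(observe())
E
```

```text
pics
side 466.3664292788376 253.13946350846183 184.02258787267306 [-0.38794472 -0.9742022   1.30364273] [[0.73, -0.68, 0.02], [-0.44, -0.5, -0.75], [0.52, 0.54, -0.67]]
top 357.4614496662129 254.31054545137783 191.94663952251034 [ 0.46675234 -0.01130775  1.1828153 ] [[0.01, -1.0, -0.01], [-1.0, -0.01, -0.05], [0.05, 0.01, -1.0]]
wrist 297.3186396354542 251.05136798223535 187.11497528062355 [ 0.28338719 -0.53326672  0.3834143 ] [[0.36, -0.93, -0.0], [-0.9, -0.35, 0.25], [-0.23, -0.09, -0.97]]
{'clock': 0.15, 'joints': array([-1.28337706e+00,  1.31020536e-01,  1.48902233e+00,  1.46891348e-05,
        1.52302819e+00, -8.54200243e-02]), 'qd': array([ 1.32681888e-03, -3.12457896e-03, -2.68999115e-03,  9.08577670e-05,
       -1.58709193e-03,  8.65185260e-04]), 'joint_efforts': array([ 1.27679643e-03, -5.60474825e+01, -4.92333913e+01,  7.68343289e-02,
        3.06126312e-02, -9.68314180e-05]), 'position': array([ 0.21844365, -0.55833994,  0.21781255]), 'ee_rot': array([-3.08571516e+00, -5.81994353e-01,  2.11121399e-04]), 'contact_force': array([-0.13419431, -0.51533653, -0.12547242]), 'torque': array([ 0.02929836, -0.02437914, -0.03847572]), 'finger_force': 0.0, 'finger_gap': 1.004141707204152}
```

View pics/s0.png

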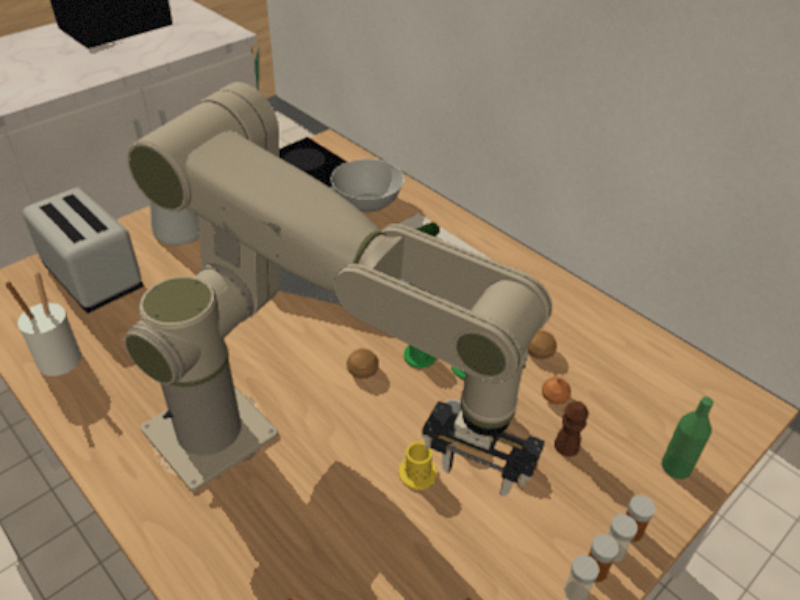

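View pics/t0.png

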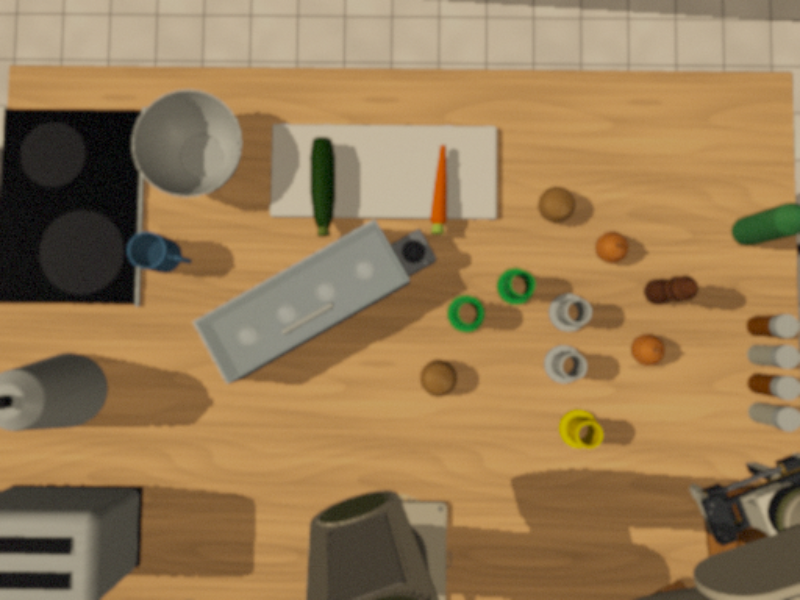

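The top view (800x600) shows:
- The box is rotated about 30°, with its handle at (307,318) and plunger at (413,250).
- The steel drums are at (572,312) and (566,364).
- The green drums at (517,286) and (467,313) and the yellow one at (582,430) are decoys.

The side view is mostly blocked by the arm, which may hide more drums. I'll move over the scene for wrist views.

```bash
python3 -m inch '[{"dr":[0,0,0],"linear":[22,38,14],"jaw":9.3},{"dr":[0,0,0],"linear":[22,38,14],"jaw":9.3},{"dr":[0,0,0],"linear":[22,38,14],"jaw":9.3},{"dr":[0,0,0],"linear":[22,38,14],"jaw":9.3},{"dr":[0,0,0],"linear":[22,38,14],"jaw":9.3},{"dr":[0,0,0],"linear":[22,38,14],"jaw":9.3},{"dr":[0,0,0],"linear":[22,38,14],"jaw":9.3},{"dr":[0,0,0],"linear":[22,38,14],"jaw":9.3},{"dr":[0,0,0],"linear":[22,38,14],"jaw":9.3},{"dr":[0,0,0],"linear":[22,38,14],"jaw":9.3},{"dr":[0,0,0],"linear":[22,38,14],"jaw":9.3},{"dr":[0,0,0],"linear":[22,38,14],"jaw":9.3},{"dr":[0,0,0],"linear":[22,38,14],"jaw":9.3},{"dr":[0,0,0],"linear":[22,38,14],"jaw":9.3}]'
python3 - <<'E'
from h import *
c=grab('wrist'); a=grab('side'); b=grab('top')
np.savez('w1.npz',**c)
cv2.imwrite('pics/w1.png',cv2.resize(c['img'],(800,600)))
cv2.imwrite('pics/s1.png',cv2.resize(a['img'],(800,600)))
E
```

```text
clock: 1.32
position: [0.4384, -0.1788, 0.3582]
ee_rot: [3.087, 0.584, -0.001]
contact_force: [0.7, -0.1, -1.2]
finger_gap: 0.998
finger_force: 0.0
```

View pics/w1.png

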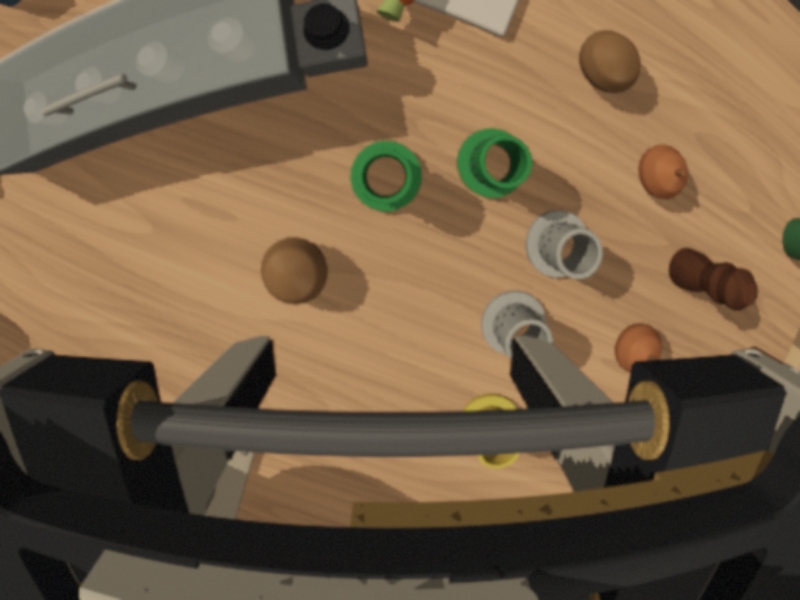

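View pics/s1.png

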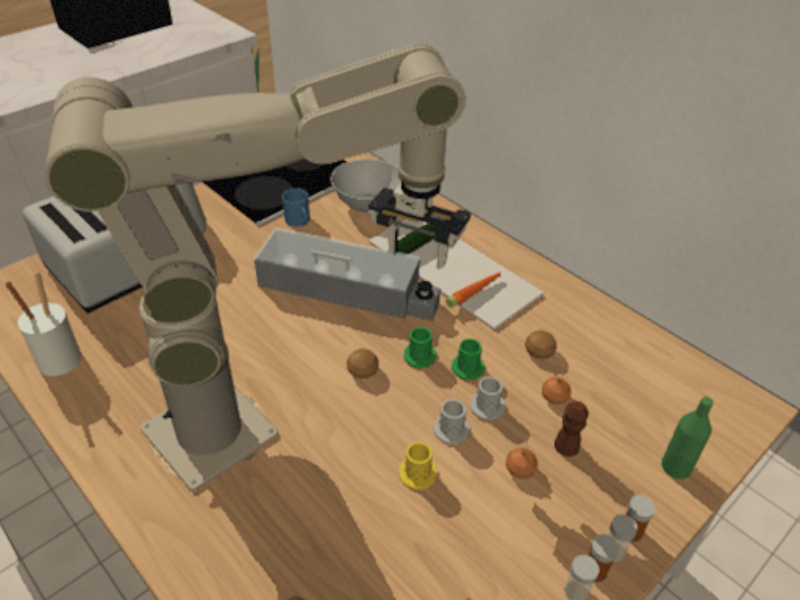

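The side view now shows the whole worktop. The only steel drums are at (452,420) and (489,397). The greens at (420,347) and (469,358) and the yellow at (418,465) are decoys with the same shape but the wrong colour. I'll make one enlarged montage to confirm and to read off features.

```bash
python3 - <<'E'
from h import *
s=load('side')['img'];w=load('wrist')['img']
t=cv2.resize(cv2.imread('pics/t0.png'),(512,384),interpolation=cv2.INTER_AREA)
def crop(i,x,y,w_,h_,k):
    return cv2.resize(i[y:y+h_,x:x+w_],None,fx=k,fy=k,interpolation=cv2.INTER_CUBIC)
m=np.zeros((600,800,3),np.uint8)
m[0:300,0:400]=crop(s,160,140,133,100,3)[:300,:399].repeat(1,1) if 0 else cv2.resize(s[140:240,160:293],(400,300),interpolation=cv2.INTER_CUBIC)
m[0:300,400:800]=cv2.resize(t[130:250,120:280],(400,300),interpolation=cv2.INTER_CUBIC)
m[300:600,0:400]=cv2.resize(s[230:290,265:345],(400,300),interpolation=cv2.INTER_CUBIC)
m[300:600,400:800]=cv2.resize(w[0:120,0:240][:, :160],(400,300),interpolation=cv2.INTER_CUBIC)
cv2.imwrite('pics/m1.png',m)
E
```

```text
(no output)
```

View pics/m1.png

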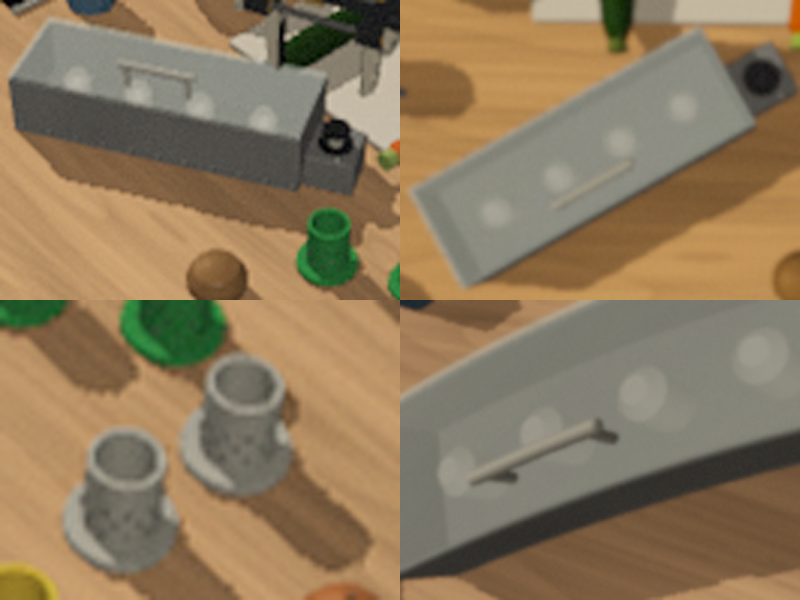

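The montage confirms two grey steel drums, with side-crop rims at (244,380) and (126,457), next to the green and yellow decoys. The handle, lid corners and spindle noses are readable. Triangulating these.

```bash
python3 - <<'E'
from h import *
S=load('side');T=load('top');W=load('wrist')
sp=lambda x,y:ray(S,160+x*.3325-.3,140+y/3-.3); tp=lambda x,y:ray(T,120+(x-400)*.4-.3,130+y*.4-.3); wp=lambda x,y:ray(W,(x-400)*.4-.3,(y-300)*.4-.3)
q=lambda *r:print(*[np.array(v).round(4) for v in cross(r)])
print('handle L,R side+top+wrist'); q(sp(122,67),tp(555,206),wp(470,482)); q(sp(193,79),tp(631,162),wp(598,425))
print('corners fl,frl,frr,far r');
for a,b in [((50,20),(415,190)),((13,78),(468,286)),((302,128),(755,127)),((327,72),(703,32))]: q(sp(*a),tp(*b))
print('plunger'); q(sp(336,127),tp(763,77)); q(tp(763,77),ray(W,325*.64,22*.64))
print('plunger z plane',onz(T,120+363*.4,130+77*.4,.085))
print('spindle noses');
for x,y in((497,211),(560,176),(622,141),(684,107)): o,w=tp(x,y); print((o+w*(.068-o[2])/w[2]).round(4))
print('drums A,B rim')
s2=lambda x,y:ray(S,265+x*.2-.4,230+(y-300)*.2-.4)
q(s2(244,380),ray(T,575*.64,312*.64),ray(W,577*.64-.3,252*.64-.3)); q(s2(126,457),ray(T,569*.64,365*.64))
E
```

```text
handle L,R side+top+wrist
[0.456  0.2074 0.1335] [0.0036 0.0011 0.0031]
[0.5093 0.1204 0.1335] [0.001  0.0003 0.0007]
corners fl,frl,frr,far r
[0.4723 0.3883 0.0968] [0.0016 0.0016]
[0.3584 0.3191 0.0961] [0.0005 0.0005]
[ 0.5572 -0.0285  0.1183] [0.0045 0.0045]
[0.6707 0.0376 0.1085] [0.0019 0.0019]
plunger
[ 0.6186 -0.0354  0.0885] [0.0007 0.0007]
[ 0.6209 -0.0358  0.0778] [0.0015 0.0015]
plunger z plane [ 0.61762229 -0.03596957  0.085     ]
spindle noses
[0.4488 0.2943 0.068 ]
[0.4934 0.2167 0.068 ]
[0.5382 0.14   0.068 ]
[0.5819 0.0631 0.068 ]
drums A,B rim
[ 0.504  -0.3568  0.0747] [0.0019 0.0022 0.0006]
[ 0.3981 -0.3461  0.0696] [0.0015 0.0015]
```

Heights check out: handle 0.1335 (expected 0.133), drum rims about 0.075, spindle spacing 89 mm. The box yaw is about 30°. Moving above the handle with the closing line along box x, which means turning +1.72.

```bash
python3 -m inch '[{"dr":[0,0,1.72],"linear":[4.4,34.3,-13.8],"jaw":6},{"dr":[0,0,1.72],"linear":[4.4,34.3,-13.8],"jaw":6},{"dr":[0,0,1.72],"linear":[4.4,34.3,-13.8],"jaw":6},{"dr":[0,0,1.72],"linear":[4.4,34.3,-13.8],"jaw":6},{"dr":[0,0,1.72],"linear":[4.4,34.3,-13.8],"jaw":6},{"dr":[0,0,1.72],"linear":[4.4,34.3,-13.8],"jaw":6},{"dr":[0,0,1.72],"linear":[4.4,34.3,-13.8],"jaw":6},{"dr":[0,0,1.72],"linear":[4.4,34.3,-13.8],"jaw":6},{"dr":[0,0,1.72],"linear":[4.4,34.3,-13.8],"jaw":6},{"dr":[0,0,1.72],"linear":[4.4,34.3,-13.8],"jaw":6},{"dr":[0,0,1.72],"linear":[4.4,34.3,-13.8],"jaw":6},{"dr":[0,0,1.72],"linear":[4.4,34.3,-13.8],"jaw":6},{"dr":[0,0,1.72],"linear":[4.4,34.3,-13.8],"jaw":6},{"dr":[0,0,1.72],"linear":[4.4,34.3,-13.8],"jaw":6},{"dr":[0,0,1.72],"linear":[4.4,34.3,-13.8],"jaw":6},{"dr":[0,0,1.72],"linear":[4.4,34.3,-13.8],"jaw":6},{"dr":[0,0,1.72],"linear":[4.4,34.3,-13.8],"jaw":6}]' 6
python3 - <<'E'
from h import *
c=grab('wrist'); cv2.imwrite('pics/w2.png',c['img'])
o=observe(); from scipy.spatial.transform import Rotation as R
print(R.from_rotvec(o['ee_rot']).as_matrix().round(3),o['joints'].round(2))
for p in ([.456,.2074,.1335],[.5093,.1204,.1335]): print(proj(c,p))
E
```

```text
clock: 2.88
position: [0.4827, 0.1633, 0.2203]
ee_rot: [-1.579, -2.715, 0.001]
contact_force: [-0.0, -0.2, -0.0]
finger_gap: 0.648
finger_force: 0.0
[[-0.495  0.869 -0.   ]
 [ 0.869  0.495 -0.   ]
 [ 0.    -0.    -1.   ]] [ 0.23 -0.12  1.73 -0.    1.53 -0.29]
(np.float64(249.03341669519867), np.float64(132.93909476034509))
(np.float64(252.7701783488492), np.float64(243.65654815863778))
```

View pics/w2.png

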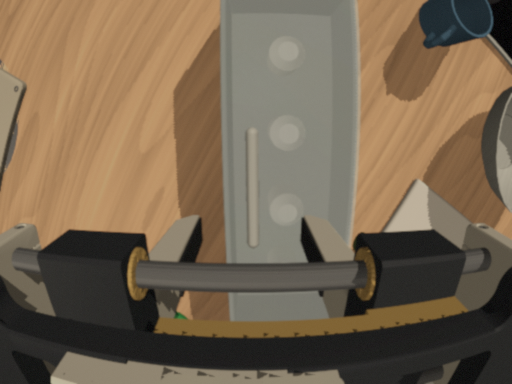

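The wrist view shows the bar running from (252,129) to (254,246), close to where I predicted. Descending and gripping.

```bash
python3 -m inch '[{"dr":[0,0,0],"linear":[0,0,-4],"jaw":5},{"dr":[0,0,0],"linear":[0,0,-8],"jaw":5},{"dr":[0,0,0],"linear":[0,0,-10.2],"jaw":4},{"dr":[0,0,0],"linear":[0,0,-10.2],"jaw":3},{"dr":[0,0,0],"linear":[0,0,-10.2],"jaw":2},{"dr":[0,0,0],"linear":[0,0,-10.2],"jaw":1.2},{"dr":[0,0,0],"linear":[0,0,-10.2],"jaw":0.5},{"dr":[0,0,0],"linear":[0,0,-10.2],"jaw":0.5},{"dr":[0,0,0],"linear":[0,0,-10.2],"jaw":0.5},{"dr":[0,0,0],"linear":[0,0,-10.2],"jaw":0.5},{"dr":[0,0,0],"linear":[0,0,-10.2],"jaw":0.5},{"dr":[0,0,0],"linear":[0,0,-10.2],"jaw":0.5}]' 6
python3 - <<'E'
import numpy as np
r=np.hypot(110,43);a0=np.arctan2(43,-110);u=np.array([.866,.5])
for th in [.15,.3,.45,.6,.75,.9,1.05,1.2,1.35,1.5,1.6,1.7,1.75]:
    a=a0-th; dx=r*np.cos(a)+110; dz=r*np.sin(a)-43; print(th,(u*dx/10).round(2),(dz/10).round(2))
E
```

```text
clock: 3.93
position: [0.4832, 0.1641, 0.1205]
ee_rot: [1.572, 2.718, 0.001]
contact_force: [-5.1, -3.0, 6.8]
finger_gap: 0.115
finger_force: 6.0
0.15 [0.66 0.38] 1.6
0.3 [1.53 0.88] 3.06
0.45 [2.57 1.48] 4.36
0.6 [3.77 2.17] 5.46
0.75 [5.09 2.94] 6.34
0.9 [6.52 3.77] 6.99
1.05 [8.02 4.63] 7.38
1.2 [9.54 5.51] 7.51
1.35 [11.07  6.39] 7.37
1.5 [12.57  7.26] 6.98
1.6 [13.53  7.81] 6.57
1.7 [14.45  8.34] 6.05
1.75 [14.89  8.6 ] 5.76
```

```bash
python3 -m inch '[{"dr":[0,0,0],"linear":[0.6,0.35,1.7],"jaw":0.5},{"dr":[0,0,0],"linear":[1.5,0.85,3.15],"jaw":0.5},{"dr":[0,0,0],"linear":[2.5,1.45,4.45],"jaw":0.5},{"dr":[0,0,0],"linear":[3.7,2.15,5.55],"jaw":0.5},{"dr":[0,0,0],"linear":[5.0,2.9,6.45],"jaw":0.5},{"dr":[0,0,0],"linear":[6.45,3.7,7.1],"jaw":0.5},{"dr":[0,0,0],"linear":[7.95,4.6,7.5],"jaw":0.5},{"dr":[0,0,0],"linear":[9.5,5.5,7.6],"jaw":0.5},{"dr":[0,0,0],"linear":[11.0,6.35,7.5],"jaw":0.5},{"dr":[0,0,0],"linear":[12.5,7.2,7.1],"jaw":0.5},{"dr":[0,0,0],"linear":[12.5,7.2,7.1],"jaw":0.5},{"dr":[0,0,0],"linear":[12.5,7.2,7.1],"jaw":0.5}]' 6
```

```text
clock: 4.93
position: [0.6087, 0.2369, 0.191]
ee_rot: [1.572, 2.718, 0.003]
contact_force: [1.0, 1.6, 4.3]
finger_gap: 0.112
finger_force: 6.0
```

```bash
python3 -m inch '[{"dr":[0,0,0],"linear":[0.95,0.55,-0.4],"jaw":0.5},{"dr":[0,0,0],"linear":[1.85,1.05,-0.9],"jaw":0.5},{"dr":[0,0,0],"linear":[2.0,1.15,-1.05],"jaw":0.5},{"dr":[0,0,0],"linear":[2.0,1.15,-1.05],"jaw":2},{"dr":[0,0,0],"linear":[2.0,1.15,-1.05],"jaw":2},{"dr":[0,0,0],"linear":[2.0,1.15,-1.05],"jaw":2},{"dr":[0,0,0],"linear":[2.0,1.15,-1.05],"jaw":2},{"dr":[0,0,0],"linear":[2.2,1.25,2],"jaw":2},{"dr":[0,0,0],"linear":[2.4,1.35,6],"jaw":2},{"dr":[0,0,0],"linear":[2.4,1.35,10],"jaw":2},{"dr":[0,0,0],"linear":[-6,-3,16],"jaw":2},{"dr":[0,0,0],"linear":[-10,-6,16],"jaw":2},{"dr":[0,0,0],"linear":[-14,-8,16],"jaw":2},{"dr":[0,0,0],"linear":[-18,-16,16],"jaw":9},{"dr":[0,0,0],"linear":[-18,-16,16],"jaw":9},{"dr":[0,0,0],"linear":[-18,-16,16],"jaw":9},{"dr":[0,0,0],"linear":[-18,-16,16],"jaw":9},{"dr":[0,0,0],"linear":[-18,-16,16],"jaw":9}]' 6
python3 - <<'E'
from h import *
c=grab('wrist'); np.savez('w3.npz',**c); s=grab('side'); t=grab('top')
m=np.zeros((600,800,3),np.uint8)
m[:300,:400]=cv2.resize(s['img'],(400,300)); m[:300,400:]=cv2.resize(t['img'],(400,300)); m[300:,:400]=cv2.resize(c['img'],(400,300))
m[300:,400:]=cv2.resize(s['img'][100:250,150:350],(400,300))
cv2.imwrite('pics/m3.png',m)
E
```

```text
clock: 6.43
position: [0.4249, 0.0731, 0.3514]
ee_rot: [1.575, 2.715, 0.0]
contact_force: [-0.3, -1.4, 0.4]
finger_gap: 0.522
finger_force: 0.0
```

View pics/m3.png

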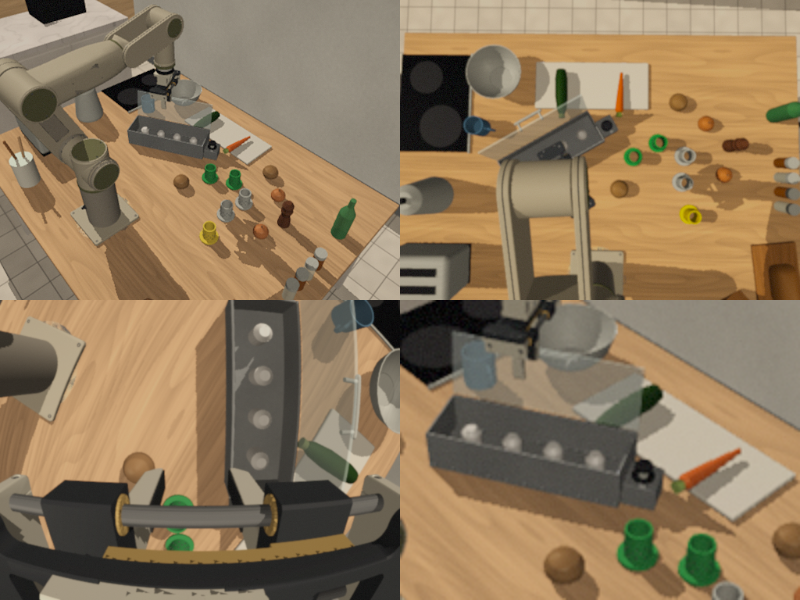

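The lid is open on its stop, and the spindles are visible in the wrist view (right-hand column of the box) and in the side view. I'll enlarge the spindles and drums for precise measuring.

```bash
python3 - <<'E'
from h import *
W=load('wrist')['img'];S=load('side')['img'];T=load('top')['img']
r=lambda i,x,y,w,h:cv2.resize(i[y:y+h,x:x+w],(400,300),interpolation=cv2.INTER_CUBIC)
m=np.vstack([np.hstack([r(W,296,16,120,90),r(W,296,120,120,90)]),np.hstack([r(S,170,140,120,90),r(T,340,170,80,60)])])
cv2.imwrite('pics/m4.png',m)
E
```

```text
(no output)
```

View pics/m4.png

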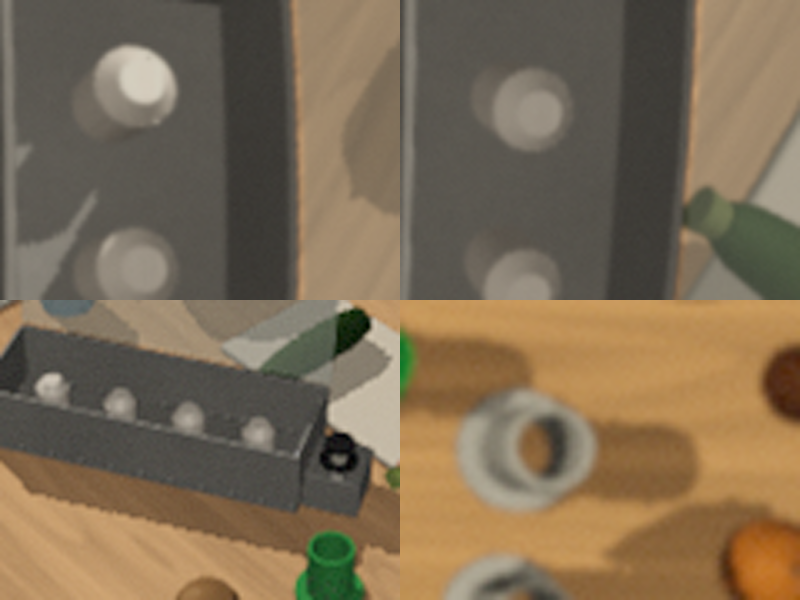

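```bash
python3 - <<'E'
from h import *
W=load('wrist');S=load('side')
w=[(145,84,16),(147,270,16),(141,114,120),(120,293,120)];s=[(52,82),(120,94),(188,106),(258,120)]
P=[]
for (a,b,o),(c,d) in zip(w,s):
    wr=(296+a*.3-.35,o+b*.3-.35)
    p,e=cross([ray(W,*wr),ray(S,170+c*.3-.35,140+d*.3-.35)]); q=onz(W,*wr,.068); P.append(q); print(p.round(4),np.round(e,4),'plane',q.round(4))
P=np.array(P)[:,:2]; d=P[3]-P[0]; print(np.linalg.norm(d)/3,np.degrees(np.arctan2(d[0],-d[1])),P.mean(0))
E
```

```text
[0.4519 0.3041 0.0617] [0.0008 0.0008] plane [0.4516 0.3012 0.068 ]
[0.4964 0.2246 0.0671] [0.0002 0.0002] plane [0.4963 0.2243 0.068 ]
[0.5397 0.1464 0.0724] [0.0003 0.0003] plane [0.5409 0.1467 0.068 ]
[0.5808 0.0677 0.0751] [0.0029 0.0029] plane [0.5809 0.0677 0.068 ]
0.0889785312589058 28.963848664975675 [0.51744192 0.18499781]
```

The spindles agree with the handle: box centre (0.5174,0.1848), yaw about 29.7°, nose heights about 0.068. Next I'll view both drums from above with closing along box y.

```bash
python3 -m inch '[{"dr":[0,0,-1.57],"linear":[-8.5,-50.3,-5],"jaw":8},{"dr":[0,0,-1.57],"linear":[-8.5,-50.3,-5],"jaw":8},{"dr":[0,0,-1.57],"linear":[-8.5,-50.3,-5],"jaw":8},{"dr":[0,0,-1.57],"linear":[-8.5,-50.3,-5],"jaw":8},{"dr":[0,0,-1.57],"linear":[-8.5,-50.3,-5],"jaw":8},{"dr":[0,0,-1.57],"linear":[-8.5,-50.3,-5],"jaw":8},{"dr":[0,0,-1.57],"linear":[-8.5,-50.3,-5],"jaw":8},{"dr":[0,0,-1.57],"linear":[-8.5,-50.3,-5],"jaw":8},{"dr":[0,0,-1.57],"linear":[-8.5,-50.3,-5],"jaw":8},{"dr":[0,0,-1.57],"linear":[-8.5,-50.3,-5],"jaw":8},{"dr":[0,0,-1.57],"linear":[-8.5,-50.3,-5],"jaw":8},{"dr":[0,0,-1.57],"linear":[-8.5,-50.3,-5],"jaw":8},{"dr":[0,0,-1.57],"linear":[-8.5,-50.3,-5],"jaw":8},{"dr":[0,0,-1.57],"linear":[-8.5,-50.3,-5],"jaw":8},{"dr":[0,0,-1.57],"linear":[-8.5,-50.3,-5],"jaw":8},{"dr":[0,0,-1.57],"linear":[-8.5,-50.3,-5],"jaw":8},{"dr":[0,0,-1.57],"linear":[-8.5,-50.3,-5],"jaw":8}]' 20
python3 - <<'E'
from h import *
c=grab('wrist'); s=grab('side'); t=grab('top'); print(observe()['position'])
for p in ([.504,-.357,.075],[.398,-.346,.075]): print([np.round(proj(d,p)) for d in (c,s,t)])
m=np.hstack([cv2.resize(c['img'][:240],(640,300)),np.zeros((300,160,3),np.uint8)])
x,y=map(int,proj(s,[.45,-.35,.05])); a=s['img'][y-45:y+45,x-60:x+60]; print('S off',x-60,y-45)
x,y=map(int,proj(t,[.45,-.35,.05])); b=t['img'][y-45:y+45,x-60:x+60]; print('T off',x-60,y-45)
cv2.imwrite('pics/m5.png',np.vstack([m,np.hstack([cv2.resize(i,(400,300),interpolation=cv2.INTER_CUBIC) for i in(a,b)])]))
E
```

```text
clock: 8.0
position: [0.3436, -0.4256, 0.2998]
ee_rot: [-3.033, -0.817, -0.0]
contact_force: [0.0, 0.3, 1.1]
finger_gap: 0.862
finger_force: 0.0
[ 0.34329085 -0.42593614  0.30019463]
[array([268.,  35.]), array([313., 246.]), array([368., 199.])]
[array([219.,  99.]), array([289., 260.]), array([365., 233.])]
S off 240 212
T off 303 171
```

View pics/m5.png

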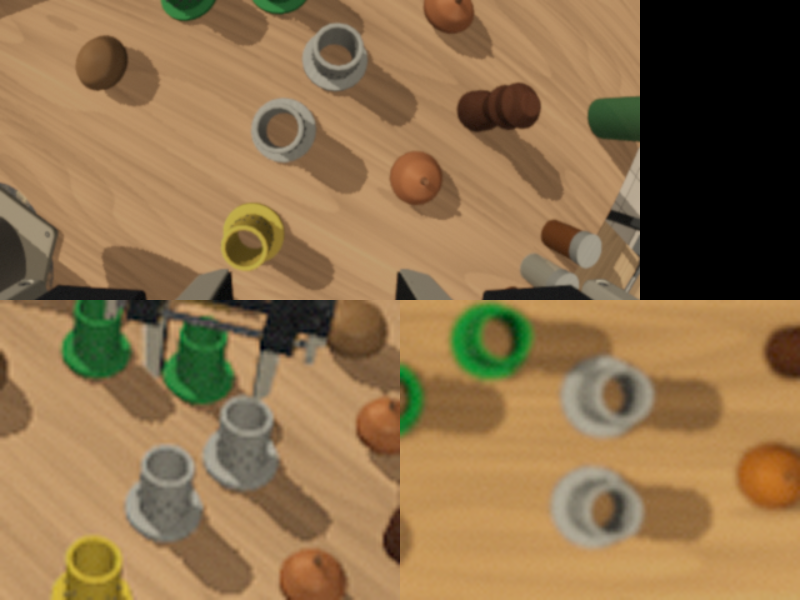

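Wrist view: drum A's rim is at (338,46) and B's at (281,127). Both are grey and free-standing, with green above and yellow below. Triangulating the rims from three views.

```bash
python3 - <<'E'
from h import *
W=load('wrist');S=load('side');T=load('top')
for n,w,s,t in (('A',(270.4,36.8),(313.8,245.3),(368.2,199.5)),('B',(224.8,101.6),(290.1,261.8),(364.9,234))):
    r=[ray(W,w[0]-.3,w[1]-.3),ray(S,s[0]-.3,s[1]-.3),ray(T,t[0]-.3,t[1]-.3)]
    p,e=cross(r); print(n,p.round(4),np.round(e,4),[ (o+v*(.075-o[2])/v[2])[:2].round(4) for o,v in r], ((p-observe()['position'])*100).round(2))
E
```

```text
A [ 0.5043 -0.3579  0.0763] [0.0032 0.0021 0.003 ] [array([ 0.5037, -0.3608]), array([ 0.5078, -0.3563]), array([ 0.5035, -0.3552])] [ 16.1    6.81 -22.39]
B [ 0.3977 -0.3493  0.068 ] [0.0035 0.0016 0.0025] [array([ 0.3985, -0.3534]), array([ 0.3944, -0.3511]), array([ 0.3971, -0.3448])] [  5.44   7.67 -23.22]
```

```bash
python3 -m inch '[{"dr":[0,0,0],"linear":[4,1.7,-3],"jaw":8},{"dr":[0,0,0],"linear":[8,3.4,-6],"jaw":8},{"dr":[0,0,0],"linear":[12,5,-9],"jaw":8},{"dr":[0,0,0],"linear":[16.1,6.8,-12],"jaw":8},{"dr":[0,0,0],"linear":[16.1,6.8,-12],"jaw":8},{"dr":[0,0,0],"linear":[16.1,6.8,-16],"jaw":8},{"dr":[0,0,0],"linear":[16.1,6.8,-20],"jaw":8},{"dr":[0,0,0],"linear":[16.1,6.8,-24],"jaw":8},{"dr":[0,0,0],"linear":[16.1,6.8,-25.7],"jaw":8},{"dr":[0,0,0],"linear":[16.1,6.8,-25.7],"jaw":6},{"dr":[0,0,0],"linear":[16.1,6.8,-25.7],"jaw":5},{"dr":[0,0,0],"linear":[16.1,6.8,-25.7],"jaw":4.5},{"dr":[0,0,0],"linear":[16.1,6.8,-25.7],"jaw":4.5},{"dr":[0,0,0],"linear":[16.1,6.8,-25.7],"jaw":4.5},{"dr":[0,0,0],"linear":[16.1,6.8,-25.7],"jaw":4.5},{"dr":[0,0,0],"linear":[16.1,6.8,-25.7],"jaw":4.5},{"dr":[0,0,0],"linear":[16.1,6.8,-25.7],"jaw":4.5}]' 20
```

```text
clock: 9.57
position: [0.5054, -0.3603, 0.0459]
ee_rot: [3.031, 0.811, 0.005]
contact_force: [-0.0, -0.3, 7.6]
finger_gap: 0.577
finger_force: 19.8
```

```bash
python3 -m inch '[{"dr":[0,0,0],"linear":[0,0,3],"jaw":4.5},{"dr":[0,0,0],"linear":[0,0,7],"jaw":4.5},{"dr":[0,0,0],"linear":[0,0,11],"jaw":4.5},{"dr":[0,0,0],"linear":[0,0,15],"jaw":4.5},{"dr":[0,0,0],"linear":[0,2,18],"jaw":4.5},{"dr":[0,0,0],"linear":[-0.9,58,19],"jaw":4.5},{"dr":[0,0,0],"linear":[-0.9,58,19],"jaw":4.5},{"dr":[0,0,0],"linear":[-0.9,58,19],"jaw":4.5},{"dr":[0,0,0],"linear":[-0.9,58,19],"jaw":4.5},{"dr":[0,0,0],"linear":[-0.9,58,19],"jaw":4.5},{"dr":[0,0,0],"linear":[-0.9,58,19],"jaw":4.5},{"dr":[0,0,0],"linear":[-0.9,58,19],"jaw":4.5},{"dr":[0,0,0],"linear":[-0.9,58,19],"jaw":4.5},{"dr":[0,0,0],"linear":[-0.9,58,19],"jaw":4.5},{"dr":[0,0,0],"linear":[-0.9,58,19],"jaw":4.5},{"dr":[0,0,0],"linear":[-0.9,58,19],"jaw":4.5},{"dr":[0,0,0],"linear":[-0.9,58,19],"jaw":4.5},{"dr":[0,0,0],"linear":[-0.9,58,19],"jaw":4.5},{"dr":[0,0,0],"linear":[-0.9,58,19],"jaw":4.5},{"dr":[0,0,0],"linear":[-0.9,58,19],"jaw":4.5}]'
python3 - <<'E'
from h import *
s=grab('side'); w=grab('wrist'); o=observe(); print(o['position'],o['joints'].round(2))
for k in([.4951,.2236,.068],[.4955,.2242,.2]): print(proj(s,k),proj(w,k))
x,y=map(int,proj(s,[.495,.223,.12])); print(x-50,y-60)
a=cv2.resize(s['img'][y-60:y+60,x-50:x+50],(500,600),interpolation=cv2.INTER_CUBIC)
cv2.imwrite('pics/m6.png',np.hstack([a,cv2.resize(w['img'][:,150:342],(300,600))]))
E
```

```text
clock: 11.23
position: [0.4938, 0.2254, 0.2333]
ee_rot: [-3.031, -0.818, -0.002]
contact_force: [0.1, -0.4, -2.7]
finger_gap: 0.575
finger_force: 19.9
[0.49430148 0.22173892 0.23301225] [ 0.33 -0.03  1.63 -0.    1.54  1.37]
(np.float64(205.57724006598386), np.float64(167.923394953463)) (np.float64(251.47771201395696), np.float64(172.59119597053896))
(np.float64(203.94332767280224), np.float64(142.03648792617548)) (np.float64(251.03606773008462), np.float64(209.61720925735173))
155 98
```

View pics/m6.png

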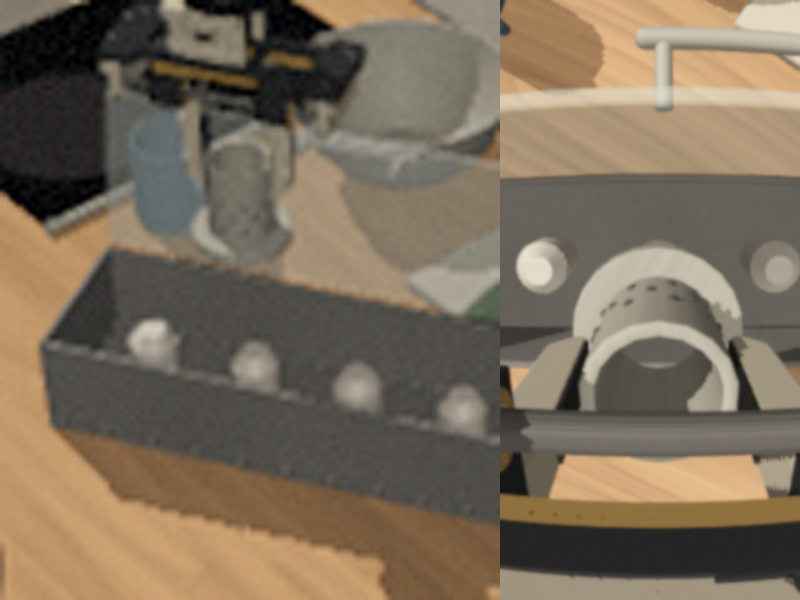

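The drum is held upright. The neighbouring noses at wrist px (176,171) and (328,171) bracket seat 2 at about (252,171), against a prediction of (251.5,172.6). Computing the seat position from them, plus the drum's flange edge.

```bash
python3 - <<'E'
from h import *
w=load('wrist')
a=onz(w,150+42*.64-.3,268*.64-.3,.068);b=onz(w,150+279*.64-.3,269*.64-.3,.068);print(a,b,(a+b)/2,np.linalg.norm(a-b),np.degrees(np.arctan2((b-a)[0],-(b-a)[1])))
p=observe()['position']; u=np.array([.869,.495,0])
z=p[2]-.0459+.010
print('flange far top edge meas px y',247*.64); 
for off in(-.004,0,.004): print(off,proj(w,np.array([p[0],p[1],z])+u*(.04+off)), 'rim', proj(w,np.array([p[0],p[1],z+.065])+u*(.027+off)))
E
```

```text
[0.45317154 0.29965189 0.068     ] [0.54100049 0.14716506 0.068     ] [0.49708602 0.22340848 0.068     ] 0.17597203837533523 29.94096601750848
flange far top edge meas px y 158.08
-0.004 (np.float64(253.71368333836665), np.float64(161.67361208076142)) rim (np.float64(254.40575203185523), np.float64(210.4764435105326))
0 (np.float64(253.77404760292484), np.float64(155.9250436586413)) rim (np.float64(254.50486657758512), np.float64(202.63345118310679))
0.004 (np.float64(253.83415844204325), np.float64(150.14318045471725)) rim (np.float64(254.60391837442816), np.float64(194.6580541892181))
```

```bash
python3 -m inch '[{"dr":[0,0,0],"linear":[0.4,0.2,-3],"jaw":4.5},{"dr":[0,0,0],"linear":[0.4,0.2,-7],"jaw":4.5},{"dr":[0,0,0],"linear":[0.4,0.2,-9],"jaw":4.5},{"dr":[0,0,0],"linear":[0.4,0.2,-11],"jaw":4.5},{"dr":[0,0,0],"linear":[0.4,0.2,-12],"jaw":4.5},{"dr":[0,0,0],"linear":[0.4,0.2,-12.5],"jaw":4.5},{"dr":[0,0,0],"linear":[0.4,0.2,-12.8],"jaw":4.5},{"dr":[0,0,0],"linear":[0.4,0.2,-13],"jaw":4.5},{"dr":[0,0,0],"linear":[0.4,0.2,-13],"jaw":4.5}]'
python3 -m inch '[{"dr":[0,0,0],"linear":[0,0,-0.3],"jaw":4.5},{"dr":[0,0,0],"linear":[0,0,-0.6],"jaw":4.5},{"dr":[0,0,0],"linear":[0,0,-0.6],"jaw":4.5}]'
```

```text
clock: 12.08
position: [0.4994, 0.2232, 0.1038]
ee_rot: [-3.035, -0.811, -0.003]
contact_force: [-0.2, -0.5, -2.8]
finger_gap: 0.574
finger_force: 19.9
clock: 12.33
position: [0.4987, 0.2235, 0.0968]
ee_rot: [-3.035, -0.812, -0.001]
contact_force: [-0.5, 1.4, -2.3]
finger_gap: 0.576
finger_force: 19.8
```

The bore is past the taper with almost no force. Sliding home.

```bash
python3 -m inch '[{"dr":[0,0,0],"linear":[0,0,-0.8],"jaw":4.5},{"dr":[0,0,0],"linear":[0,0,-1.6],"jaw":4.5},{"dr":[0,0,0],"linear":[0,0,-2.4],"jaw":4.5},{"dr":[0,0,0],"linear":[0,0,-3.2],"jaw":4.5},{"dr":[0,0,0],"linear":[0,0,-4],"jaw":4.5},{"dr":[0,0,0],"linear":[0,0,-4.4],"jaw":4.5},{"dr":[0,0,0],"linear":[0,0,-4.4],"jaw":4.5}]'
python3 -m inch '[{"dr":[0,0,0],"linear":[0,0,-0.3],"jaw":4.5},{"dr":[0,0,0],"linear":[0,0,-0.3],"jaw":4.5}]'
```

```text
clock: 12.92
position: [0.4977, 0.2235, 0.0514]
ee_rot: [-3.034, -0.812, 0.003]
contact_force: [-2.2, 5.0, -3.2]
finger_gap: 0.568
finger_force: 19.9
clock: 13.08
position: [0.4985, 0.224, 0.0506]
ee_rot: [-3.034, -0.812, 0.0]
contact_force: [-8.3, 3.7, 13.1]
finger_gap: 0.57
finger_force: 19.8
```

```bash
python3 -m inch '[{"dr":[0,0,0],"linear":[0,0,0.2],"jaw":7},{"dr":[0,0,0],"linear":[0,0,0.2],"jaw":7},{"dr":[0,0,0],"linear":[0,0,0.2],"jaw":7},{"dr":[0,0,0],"linear":[0,0,0.2],"jaw":7},{"dr":[0,0,0],"linear":[0,0,3],"jaw":7},{"dr":[0,0,0],"linear":[0,0,7],"jaw":7},{"dr":[0,0,0],"linear":[0,0,11],"jaw":7},{"dr":[0,0,0],"linear":[0,0,15],"jaw":8},{"dr":[0,0,0],"linear":[0,0,19],"jaw":8}]'
python3 -m inch '[{"dr":[0,0,0],"linear":[-8,-10,2],"jaw":8},{"dr":[0,0,0],"linear":[-8,-10,2],"jaw":8},{"dr":[0,0,0],"linear":[-8,-10,2],"jaw":8},{"dr":[0,0,0],"linear":[-18.9,-62.4,4],"jaw":8},{"dr":[0,0,0],"linear":[-18.9,-62.4,4],"jaw":8},{"dr":[0,0,0],"linear":[-18.9,-62.4,4],"jaw":8},{"dr":[0,0,0],"linear":[-18.9,-62.4,4],"jaw":8},{"dr":[0,0,0],"linear":[-18.9,-62.4,4],"jaw":8},{"dr":[0,0,0],"linear":[-18.9,-62.4,4],"jaw":8},{"dr":[0,0,0],"linear":[-18.9,-62.4,4],"jaw":8},{"dr":[0,0,0],"linear":[-18.9,-62.4,4],"jaw":8},{"dr":[0,0,0],"linear":[-18.9,-62.4,4],"jaw":8},{"dr":[0,0,0],"linear":[-18.9,-62.4,4],"jaw":8},{"dr":[0,0,0],"linear":[-18.9,-62.4,4],"jaw":8},{"dr":[0,0,0],"linear":[-18.9,-62.4,4],"jaw":8},{"dr":[0,0,0],"linear":[-18.9,-62.4,4],"jaw":8},{"dr":[0,0,0],"linear":[-18.9,-62.4,4],"jaw":8},{"dr":[0,0,0],"linear":[-18.9,-62.4,4],"jaw":8},{"dr":[0,0,0],"linear":[-18.9,-62.4,4],"jaw":8},{"dr":[0,0,0],"linear":[-18.9,-62.4,4],"jaw":8}]'
python3 - <<'E'
from h import *
eyes.get_image('side'); w=grab('wrist'); s=grab('side'); t=grab('top'); print(observe()['position'])
m=np.zeros((600,800,3),np.uint8)
m[:300,:640]=cv2.resize(w['img'][:240],(640,300))
m[300:,:400]=cv2.resize(s['img'][212:302,240:360],(400,300),interpolation=cv2.INTER_CUBIC)
m[300:,400:]=cv2.resize(s['img'][120:240,150:310],(400,300),interpolation=cv2.INTER_CUBIC)
m[:300,640:]=cv2.resize(t['img'][150:270,340:404],(160,300),interpolation=cv2.INTER_CUBIC)
cv2.imwrite('pics/m7.png',m)
E
```

```text
clock: 13.83
position: [0.4983, 0.2228, 0.2412]
ee_rot: [3.035, 0.811, -0.0]
contact_force: [0.1, -0.1, -0.2]
finger_gap: 0.84
finger_force: 0.0
clock: 15.5
position: [0.3099, -0.3999, 0.2797]
ee_rot: [-3.034, -0.813, -0.0]
contact_force: [0.9, 0.2, 0.2]
finger_gap: 0.862
finger_force: 0.0
[ 0.3101189  -0.39998176  0.28004993]
```

View pics/m7.png

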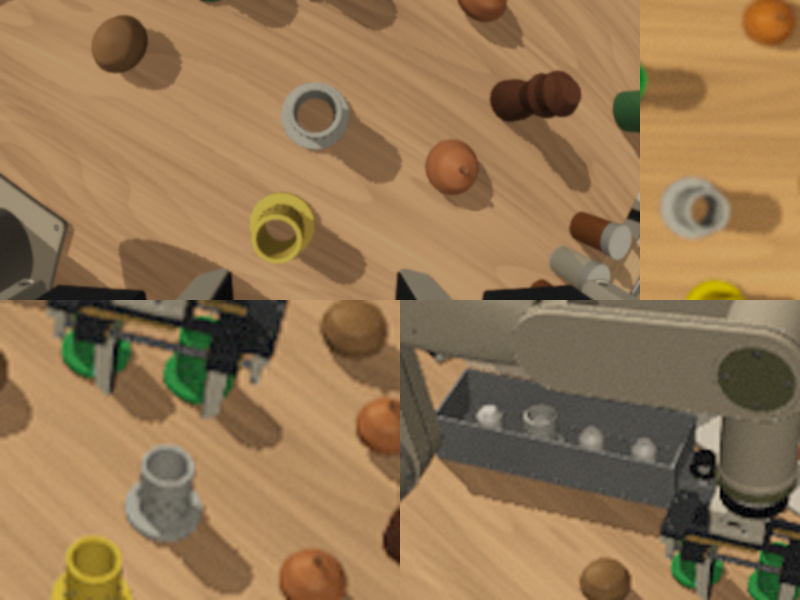

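Drum A is seated on spindle 2, and B is unmoved with its wrist rim at (315,110).

```bash
python3 - <<'E'
from h import *
W=load('wrist');S=load('side');T=load('top')
r=[ray(W,252-.3,88.3-.3),ray(S,290.1-.3,261.8-.3),ray(T,364.6-.3,233.6-.3)]
p,e=cross(r); print(p.round(4),np.round(e,4),[ (o+v*(.075-o[2])/v[2])[:2].round(4) for o,v in r], ((p-observe()['position'])*100).round(2))
E
```

```text
[ 0.3977 -0.3481  0.0677] [0.0023 0.0011 0.0019] [array([ 0.3963, -0.3505]), array([ 0.3944, -0.3511]), array([ 0.3983, -0.3439])] [  8.76   5.19 -21.24]
```

```bash
python3 -m inch '[{"dr":[0,0,0],"linear":[4,2.3,-4],"jaw":8},{"dr":[0,0,0],"linear":[8,4.6,-7],"jaw":8},{"dr":[0,0,0],"linear":[8.7,5,-10],"jaw":8},{"dr":[0,0,0],"linear":[8.7,5,-11],"jaw":8},{"dr":[0,0,0],"linear":[8.7,5,-15],"jaw":8},{"dr":[0,0,0],"linear":[8.7,5,-19],"jaw":8},{"dr":[0,0,0],"linear":[8.7,5,-22],"jaw":8},{"dr":[0,0,0],"linear":[8.7,5,-23.6],"jaw":8},{"dr":[0,0,0],"linear":[8.7,5,-23.6],"jaw":6},{"dr":[0,0,0],"linear":[8.7,5,-23.6],"jaw":5},{"dr":[0,0,0],"linear":[8.7,5,-23.6],"jaw":4.5},{"dr":[0,0,0],"linear":[8.7,5,-23.6],"jaw":4.5},{"dr":[0,0,0],"linear":[8.7,5,-23.6],"jaw":4.5},{"dr":[0,0,0],"linear":[8.7,5,-23.6],"jaw":4.5},{"dr":[0,0,0],"linear":[8.7,5,-23.6],"jaw":4.5},{"dr":[0,0,0],"linear":[8.7,5,-23.6],"jaw":4.5}]' 20
```

```text
clock: 17.03
position: [0.3977, -0.3519, 0.0459]
ee_rot: [3.032, 0.811, 0.003]
contact_force: [-0.5, 1.6, 7.0]
finger_gap: 0.564
finger_force: 20.0
```

```bash
python3 -m inch '[{"dr":[0,0,0],"linear":[0,0,3],"jaw":4.5},{"dr":[0,0,0],"linear":[0,0,7],"jaw":4.5},{"dr":[0,0,0],"linear":[0,0,11],"jaw":4.5},{"dr":[0,0,0],"linear":[0,0,15],"jaw":4.5},{"dr":[0,0,0],"linear":[0,2,18],"jaw":4.5},{"dr":[0,0,0],"linear":[18.8,41.7,19],"jaw":4.5},{"dr":[0,0,0],"linear":[18.8,41.7,19],"jaw":4.5},{"dr":[0,0,0],"linear":[18.8,41.7,19],"jaw":4.5},{"dr":[0,0,0],"linear":[18.8,41.7,19],"jaw":4.5},{"dr":[0,0,0],"linear":[18.8,41.7,19],"jaw":4.5},{"dr":[0,0,0],"linear":[18.8,41.7,19],"jaw":4.5},{"dr":[0,0,0],"linear":[18.8,41.7,19],"jaw":4.5},{"dr":[0,0,0],"linear":[18.8,41.7,19],"jaw":4.5},{"dr":[0,0,0],"linear":[18.8,41.7,19],"jaw":4.5},{"dr":[0,0,0],"linear":[18.8,41.7,19],"jaw":4.5},{"dr":[0,0,0],"linear":[18.8,41.7,19],"jaw":4.5},{"dr":[0,0,0],"linear":[18.8,41.7,19],"jaw":4.5},{"dr":[0,0,0],"linear":[18.8,41.7,19],"jaw":4.5},{"dr":[0,0,0],"linear":[18.8,41.7,19],"jaw":4.5}]'
python3 - <<'E'
from h import *
eyes.get_image('side'); eyes.get_image('side'); w=grab('wrist'); p=observe()['position']; print(p)
cv2.imwrite('pics/m8.png',cv2.resize(w['img'][60:260,80:430],(788,450),interpolation=cv2.INTER_CUBIC))
u=np.array([.869,.495,0]);v=np.array([-.497,.868,0]);z=p[2]-.0459
print('flange far edge',proj(w,p*[1,1,0]+[0,0,z+.01]+u*.04),'rim',proj(w,p*[1,1,0]+[0,0,z+.075]+u*.027))
s2=np.array([.4966,.2227,.068]); 
for k in(2,3,4): print(k,proj(w,s2-.09*(k-2)*v))
E
```

```text
clock: 18.62
position: [0.5844, 0.0659, 0.2338]
ee_rot: [3.034, 0.812, -0.0]
contact_force: [-0.6, 0.5, -2.5]
finger_gap: 0.564
finger_force: 20.0
[0.5843457  0.06502561 0.23387381]
flange far edge (np.float64(251.60672494375405), np.float64(155.16127135617114)) rim (np.float64(251.60855304135367), np.float64(201.74896726917098))
2 (np.float64(105.60111106302642), np.float64(172.44230999636815))
3 (np.float64(173.67995738084633), np.float64(171.6396362163795))
4 (np.float64(251.02213861226576), np.float64(171.41309801247476))
```

View pics/m8.png

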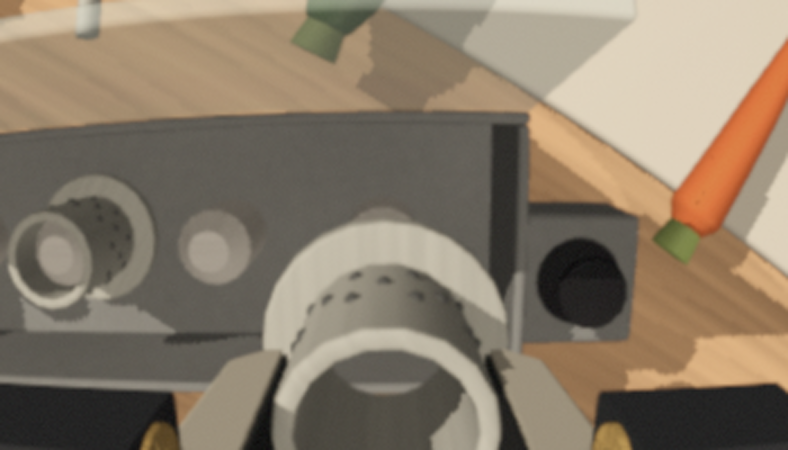

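Spindle 3's nose is at (172.4,171.1), within 1 px of prediction, and the drum sits centred between the fingers. Lowering onto spindle 4.

```bash
python3 -m inch '[{"dr":[0,0,0],"linear":[0.3,0.25,-3],"jaw":4.5},{"dr":[0,0,0],"linear":[0.3,0.25,-7],"jaw":4.5},{"dr":[0,0,0],"linear":[0.3,0.25,-9],"jaw":4.5},{"dr":[0,0,0],"linear":[0.3,0.25,-11],"jaw":4.5},{"dr":[0,0,0],"linear":[0.3,0.25,-12],"jaw":4.5},{"dr":[0,0,0],"linear":[0.3,0.25,-12.5],"jaw":4.5},{"dr":[0,0,0],"linear":[0.3,0.25,-12.8],"jaw":4.5},{"dr":[0,0,0],"linear":[0.3,0.25,-13],"jaw":4.5},{"dr":[0,0,0],"linear":[0.3,0.25,-13],"jaw":4.5}]'
python3 -m inch '[{"dr":[0,0,0],"linear":[0,0,-0.3],"jaw":4.5},{"dr":[0,0,0],"linear":[0,0,-0.6],"jaw":4.5},{"dr":[0,0,0],"linear":[0,0,-0.6],"jaw":4.5}]'
```

```text
clock: 19.52
position: [0.5884, 0.0686, 0.1048]
ee_rot: [3.035, 0.811, 0.003]
contact_force: [1.1, -0.1, -2.4]
finger_gap: 0.567
finger_force: 20.0
clock: 19.77
position: [0.5875, 0.0688, 0.0975]
ee_rot: [3.035, 0.812, 0.0]
contact_force: [-0.8, 0.1, -3.0]
finger_gap: 0.567
finger_force: 20.0
```

```bash
python3 -m inch '[{"dr":[0,0,0],"linear":[0,0,-0.8],"jaw":4.5},{"dr":[0,0,0],"linear":[0,0,-1.6],"jaw":4.5},{"dr":[0,0,0],"linear":[0,0,-2.4],"jaw":4.5},{"dr":[0,0,0],"linear":[0,0,-3.2],"jaw":4.5},{"dr":[0,0,0],"linear":[0,0,-4],"jaw":4.5},{"dr":[0,0,0],"linear":[0,0,-4.5],"jaw":4.5},{"dr":[0,0,0],"linear":[0,0,-4.7],"jaw":4.5},{"dr":[0,0,0],"linear":[0,0,-4.7],"jaw":4.5}]'
```

```text
clock: 20.43
position: [0.5874, 0.069, 0.0512]
ee_rot: [-3.034, -0.812, 0.001]
contact_force: [-4.6, 0.3, 5.8]
finger_gap: 0.569
finger_force: 20.0
```

Home at z=0.051, the same as drum A. Releasing, rising, and swinging to above the handle of the open lid.

```bash
python3 -m inch '[{"dr":[0,0,0],"linear":[0,0,0.2],"jaw":7},{"dr":[0,0,0],"linear":[0,0,0.2],"jaw":7},{"dr":[0,0,0],"linear":[0,0,0.2],"jaw":7},{"dr":[0,0,0],"linear":[0,0,0.2],"jaw":7},{"dr":[0,0,0],"linear":[0,0,3],"jaw":7},{"dr":[0,0,0],"linear":[0,0,7],"jaw":7},{"dr":[0,0,0],"linear":[0,0,11],"jaw":7},{"dr":[0,0,0],"linear":[0,0,15],"jaw":7},{"dr":[0,0,0],"linear":[0,0,19],"jaw":7},{"dr":[0,0,0],"linear":[0,0,23],"jaw":7},{"dr":[0,0,0],"linear":[0,0,25],"jaw":7},{"dr":[0,0,0],"linear":[0,0,25],"jaw":7}]'
python3 -m inch '[{"dr":[0,0,0.12],"linear":[-1,3,0],"jaw":2.4},{"dr":[0,0,0.24],"linear":[-1,6,0],"jaw":2.4},{"dr":[0,0,0.36],"linear":[0,9,0],"jaw":2.4},{"dr":[0,0,0.48],"linear":[1,12,0],"jaw":2.4},{"dr":[0,0,0.6],"linear":[2,15,0],"jaw":2.4},{"dr":[0,0,1.57],"linear":[4.9,18.3,0],"jaw":2.4},{"dr":[0,0,1.57],"linear":[4.9,18.3,0],"jaw":2.4},{"dr":[0,0,1.57],"linear":[4.9,18.3,0],"jaw":2.4},{"dr":[0,0,1.57],"linear":[4.9,18.3,0],"jaw":2.4},{"dr":[0,0,1.57],"linear":[4.9,18.3,0],"jaw":2.4},{"dr":[0,0,1.57],"linear":[4.9,18.3,0],"jaw":2.4},{"dr":[0,0,1.57],"linear":[4.9,18.3,0],"jaw":2.4},{"dr":[0,0,1.57],"linear":[4.9,18.3,0],"jaw":2.4},{"dr":[0,0,1.57],"linear":[4.9,18.3,0],"jaw":2.4},{"dr":[0,0,1.57],"linear":[4.9,18.3,0],"jaw":2.4},{"dr":[0,0,1.57],"linear":[4.9,18.3,0],"jaw":2.4}]'
python3 - <<'E'
from h import *
eyes.get_image('side'); w=grab('wrist'); s=grab('side'); print(observe()['position'],observe()['finger_gap'])
u=np.array([.868,.497,0]);v=np.array([-.497,.868,0]); b=np.array([.5797,.2185,.09])+.062*u+[0,0,.1]
for k in(b-.05*v,b,b+.05*v): print(proj(w,k),proj(s,k))
m=np.hstack([cv2.resize(w['img'],(400,300)),cv2.resize(s['img'][100:250,150:350],(400,300))])
cv2.imwrite('pics/m9.png',m)
E
```

```text
clock: 21.43
position: [0.5902, 0.0687, 0.3081]
ee_rot: [3.032, 0.811, 0.017]
contact_force: [-0.3, -0.5, 0.6]
finger_gap: 0.753
finger_force: 0.0
clock: 22.77
position: [0.6364, 0.2517, 0.2998]
ee_rot: [-1.577, -2.716, 0.001]
contact_force: [0.8, 0.0, -0.3]
finger_gap: 0.255
finger_force: 0.0
[0.63652822 0.25165429 0.30040484] 0.25950502649125656
(np.float64(247.08107899043222), np.float64(233.8861344252747)) (np.float64(237.97488198239287), np.float64(130.25114642194907))
(np.float64(246.8287373946899), np.float64(185.75628620109654)) (np.float64(226.49753748186131), np.float64(127.98965094381376))
(np.float64(246.63794326937148), np.float64(133.36285853743308)) (np.float64(215.14321240951816), np.float64(125.75239520863968))
```

View pics/m9.png

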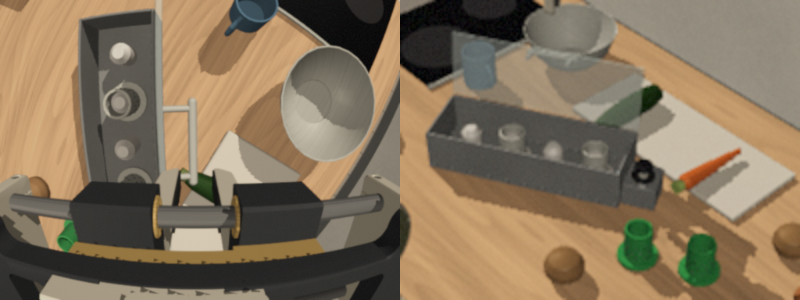

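Both drums are home on spindles 2 and 4. The bar shows at wrist px (247,125–234), exactly as predicted. Descending on it and gripping.

```bash
python3 -m inch '[{"dr":[0,0,0],"linear":[0,0,-3],"jaw":2.4},{"dr":[0,0,0],"linear":[0,0,-6],"jaw":2.4},{"dr":[0,0,0],"linear":[0,0,-8.5],"jaw":2.4},{"dr":[0,0,0],"linear":[0,0,-10.5],"jaw":2.4},{"dr":[0,0,0],"linear":[0,0,-12.3],"jaw":2.4},{"dr":[0,0,0],"linear":[0,0,-12.3],"jaw":2.4},{"dr":[0,0,0],"linear":[-0.2,-0.1,-12.3],"jaw":0.5},{"dr":[0,0,0],"linear":[-0.2,-0.1,-12.3],"jaw":0.5},{"dr":[0,0,0],"linear":[-0.2,-0.1,-12.3],"jaw":0.5},{"dr":[0,0,0],"linear":[-0.2,-0.1,-12.3],"jaw":0.5},{"dr":[0,0,0],"linear":[-0.2,-0.1,-12.3],"jaw":0.5}]' 8
python3 - <<'E'
import numpy as np
r=np.hypot(110,43);a0=np.arctan2(43,-110);u=np.array([.868,.497]);f=lambda th:(r*np.cos(a0-th),r*np.sin(a0-th));x0,z0=f(1.75)
for th in [1.65,1.55,1.4,1.25,1.1,.95,.8,.65,.5,.35,.2,.1,.03,0]:
    x,z=f(th); print(th,(u*(x-x0)/10).round(2),round((z-z0)/10,2))
E
```

```text
clock: 23.83
position: [0.6326, 0.2495, 0.1788]
ee_rot: [-1.572, -2.717, 0.007]
contact_force: [-13.1, -6.6, 2.4]
finger_gap: 0.118
finger_force: 8.0
1.65 [-0.9  -0.51] 0.57
1.55 [-1.84 -1.05] 1.03
1.4 [-3.32 -1.9 ] 1.51
1.25 [-4.84 -2.77] 1.74
1.1 [-6.38 -3.65] 1.7
0.95 [-7.89 -4.52] 1.39
0.8 [-9.35 -5.35] 0.83
0.65 [-10.72  -6.14] 0.02
0.5 [-11.96  -6.85] -1.01
0.35 [-13.06  -7.48] -2.25
0.2 [-13.99  -8.01] -3.66
0.1 [-14.5  -8.3] -4.68
0.03 [-14.81  -8.48] -5.43
0 [-14.92  -8.54] -5.76
```

```bash
python3 -m inch '[{"dr":[0,0,0],"linear":[-1.1,-0.6,0.6],"jaw":0.5},{"dr":[0,0,0],"linear":[-2.0,-1.15,1.05],"jaw":0.5},{"dr":[0,0,0],"linear":[-3.5,-2.0,1.5],"jaw":0.5},{"dr":[0,0,0],"linear":[-5.0,-2.85,1.75],"jaw":0.5},{"dr":[0,0,0],"linear":[-6.55,-3.75,1.7],"jaw":0.5},{"dr":[0,0,0],"linear":[-8.05,-4.6,1.4],"jaw":0.5},{"dr":[0,0,0],"linear":[-9.5,-5.45,0.85],"jaw":0.5},{"dr":[0,0,0],"linear":[-10.9,-6.25,0.05],"jaw":0.5},{"dr":[0,0,0],"linear":[-12.1,-6.95,-1.0],"jaw":0.5},{"dr":[0,0,0],"linear":[-13.2,-7.6,-2.25],"jaw":0.5},{"dr":[0,0,0],"linear":[-14.15,-8.1,-3.65],"jaw":0.5},{"dr":[0,0,0],"linear":[-14.65,-8.4,-4.65],"jaw":0.5},{"dr":[0,0,0],"linear":[-14.95,-8.55,-5.4],"jaw":0.5},{"dr":[0,0,0],"linear":[-15.05,-8.65,-5.75],"jaw":0.5},{"dr":[0,0,0],"linear":[-15.05,-8.65,-5.75],"jaw":0.5},{"dr":[0,0,0],"linear":[-15.05,-8.65,-5.75],"jaw":0.5}]'
```

```text
clock: 25.17
position: [0.4839, 0.1637, 0.1212]
ee_rot: [1.573, 2.719, -0.002]
contact_force: [-6.3, -4.8, 0.0]
finger_gap: 0.115
finger_force: 8.0
```

The lid is back at its closed pose. Release, rise, and go above the plunger with the fingers closed.

```bash
python3 -m inch '[{"dr":[0,0,0],"linear":[0,0,-0.2],"jaw":0.5},{"dr":[0,0,0],"linear":[0,0,-0.2],"jaw":4},{"dr":[0,0,0],"linear":[0,0,-0.2],"jaw":4},{"dr":[0,0,0],"linear":[0,0,0],"jaw":4},{"dr":[0,0,0],"linear":[0,0,0],"jaw":4},{"dr":[0,0,0],"linear":[0,0,3],"jaw":4},{"dr":[0,0,0],"linear":[0,0,7],"jaw":4},{"dr":[0,0,0],"linear":[0,0,10],"jaw":0},{"dr":[0,0,0],"linear":[13.5,-20,8],"jaw":0},{"dr":[0,0,0],"linear":[13.5,-20,8],"jaw":0},{"dr":[0,0,0],"linear":[13.5,-20,8],"jaw":0},{"dr":[0,0,0],"linear":[13.5,-20,8],"jaw":0},{"dr":[0,0,0],"linear":[13.5,-20,8],"jaw":0},{"dr":[0,0,0],"linear":[13.5,-20,8],"jaw":0},{"dr":[0,0,0],"linear":[13.5,-20,8],"jaw":0},{"dr":[0,0,0],"linear":[13.5,-20,8],"jaw":0},{"dr":[0,0,0],"linear":[13.5,-20,8],"jaw":0},{"dr":[0,0,0],"linear":[13.5,-20,8],"jaw":0}]' 10
python3 - <<'E'
from h import *
eyes.get_image('side'); s=grab('side'); t=grab('top'); print(observe()['position'],observe()['finger_gap'])
print(proj(s,[.6186,-.0355,.085]))
cv2.imwrite('pics/m10.png',np.hstack([cv2.resize(s['img'][100:250,150:350],(400,300),interpolation=cv2.INTER_CUBIC),cv2.resize(t['img'],(400,300))]))
E
```

```text
clock: 26.67
position: [0.6189, -0.0347, 0.2006]
ee_rot: [1.572, 2.72, 0.001]
contact_force: [-0.2, -0.2, -0.3]
finger_gap: 0.005
finger_force: 0.0
[ 0.61891051 -0.034578    0.20074603] 0.006951225362531033
(np.float64(271.2245932162786), np.float64(182.73299094630354))
```

View pics/m10.png

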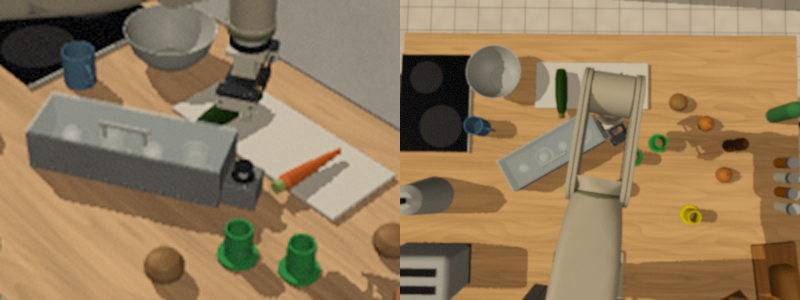

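The lid is shut with both drums inside, and the plunger head is at side px (271.5,184), as predicted. Pressing.

```bash
python3 -m inch '[{"dr":[0,0,0],"linear":[0,0,-4],"jaw":0},{"dr":[0,0,0],"linear":[0,0,-8],"jaw":0},{"dr":[0,0,0],"linear":[0,0,-10.5],"jaw":0},{"dr":[0,0,0],"linear":[0,0,-11.5],"jaw":0},{"dr":[0,0,0],"linear":[0,0,-12],"jaw":0},{"dr":[0,0,0],"linear":[0,0,-12.4],"jaw":0},{"dr":[0,0,0],"linear":[0,0,-12.8],"jaw":0},{"dr":[0,0,0],"linear":[0,0,-13],"jaw":0},{"dr":[0,0,0],"linear":[0,0,-13],"jaw":0},{"dr":[0,0,0],"linear":[0,0,-13],"jaw":0}]'
python3 -m inch '[{"dr":[0,0,0],"linear":[0,0,-0.3],"jaw":0},{"dr":[0,0,0],"linear":[0,0,-0.5],"jaw":0},{"dr":[0,0,0],"linear":[0,0,-0.5],"jaw":0},{"dr":[0,0,0],"linear":[0,0,-0.5],"jaw":0}]'
```

```text
clock: 27.65
position: [0.6209, -0.0357, 0.0738]
ee_rot: [1.571, 2.717, 0.003]
contact_force: [-5.3, 0.8, 6.6]
finger_gap: 0.008
finger_force: 3.4
clock: 27.98
position: [0.6215, -0.0358, 0.073]
ee_rot: [1.57, 2.715, 0.003]
contact_force: [-19.2, 1.8, 34.1]
finger_gap: 0.006
finger_force: 17.0
```

It hit the stop: z=0.073 (12 mm down) at 34 N. Retracting and making a final check.

```bash
python3 -m inch '[{"dr":[0,0,0],"linear":[0,0,0.6],"jaw":0},{"dr":[0,0,0],"linear":[0,0,1.2],"jaw":0},{"dr":[0,0,0],"linear":[0,0,2],"jaw":0},{"dr":[0,0,0],"linear":[0,0,5],"jaw":0},{"dr":[0,0,0],"linear":[0,0,9],"jaw":0},{"dr":[0,0,0],"linear":[0,0,13],"jaw":0},{"dr":[0,0,0],"linear":[0,0,17],"jaw":0},{"dr":[0,0,0],"linear":[-12,-12,22],"jaw":0},{"dr":[0,0,0],"linear":[-12,-12,22],"jaw":0},{"dr":[0,0,0],"linear":[-12,-12,22],"jaw":0},{"dr":[0,0,0],"linear":[-12,-12,22],"jaw":0},{"dr":[0,0,0],"linear":[-12,-12,22],"jaw":0},{"dr":[0,0,0],"linear":[-12,-12,22],"jaw":0},{"dr":[0,0,0],"linear":[-12,-12,22],"jaw":0}]'
python3 - <<'E'
from h import *
eyes.get_image('side'); s=grab('side'); w=grab('wrist'); print(observe()['contact_force'])
cv2.imwrite('pics/m11.png',np.hstack([cv2.resize(s['img'][100:250,150:350],(400,300),interpolation=cv2.INTER_CUBIC),cv2.resize(w['img'],(400,300))]))
E
```

```text
clock: 29.15
position: [0.4997, -0.1561, 0.2867]
ee_rot: [1.573, 2.716, 0.001]
contact_force: [1.1, 0.8, -0.6]
finger_gap: 0.005
finger_force: 0.0
[0.14894505 0.10048702 0.46367849]
```

View pics/m11.png

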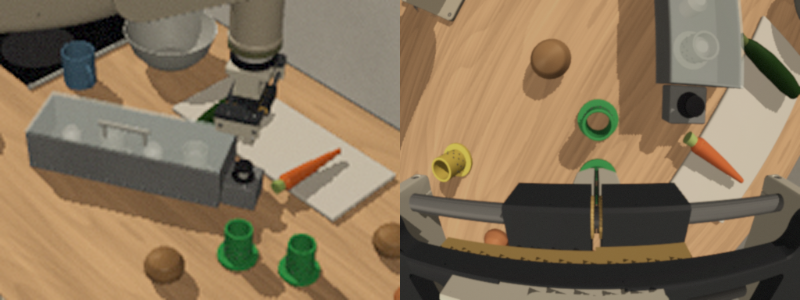

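The lid is shut, the plunger is up, both drums are inside, and nothing else moved. Handing in.

```bash
python3 -c "
from workcell import order
print(order.job_done())"
```

```text
the job is handed in; nothing more can be done
None
```

I handed the job in: both steel drums on the worktop are fully home on spindles 2 and 4, the lid is shut, and the plunger was pressed to its stop and released; nothing else looked moved in the last views.

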